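Clamp a rail in the drilling jig with the sliding-arm clamp

TASK

Slide the aluminium rail along the jig's channel until its end sits squarely against the end stop. Then push the clamp's red arm down by its thumb rest, firmly but not hard, until the foot is on the rail and the arm tilts and binds on the bar so that it stays when you let go, and screw the crank handle clockwise until the rail is held firmly, with about 45 newtons (half a turn or so; more than 85 bends the rail). Let go of everything and leave the tools around the jig where they are.

Things in the scene. Friction and masses are not known exactly. Their poses are not given: they have to be found in the camera images.
- jig: drilling jig screwed to the bench: aluminium plate 200 x 145 x 12 mm with a 36 mm wide outrigger bar of the same height on which the rail lies. Origin: on the bench, straight under the clamp's screw and the channel's middle line. +y runs along channel and outrigger towards the rail's free end; +x to the clamp's upright steel bar (22 x 12 mm, axis at x = 120 mm, top 140 mm above the bench)
- stop_face (a point): middle of the dark steel end stop's face, 6 mm above the plate (the stop is 11 mm high); axes as the jig's. From it the channel for the rail runs 62 mm along the jig's +y between two dark side guides 9 mm high, 47 mm apart, which then flare to a 66 mm wide mouth 91 mm from the stop
- rail_centre (a point): centre (half-way up) of the loose rail: aluminium channel with a black rubber strip along its top (ends bare), 400 long, 44 wide, metal 12 high (15 with the strip), 0.55 kg; x axis along it. It starts short of the channel, pulled back 104 to 140 mm from home, up to 2 degrees askew, on the outrigger, its underside 12 mm above the bench; hold it by its long sides
- rail_home (a point): where rail_centre is when the rail lies in the channel with its end against the stop (a point fixed to the jig, 184 mm along the jig's +y from its origin, 18 mm above the bench, axes as the jig's)
- rail: the same rail; origin under its centre, x along it
- clamp_arm (a joint): height of the red sliding arm on the bar, m, growing upwards (starts at 0.030 to 0.055; near 0.02 with its foot on the rail, depending on the screw). The arm is level, 120 mm from bar to screw, held up by friction; it can tilt a little on the bar. Pushed down at its outer end or crank it only jams; pushed on the thumb rest with 5 to 12 N it slides
- clamp_tilt (a joint): tilt of the arm on the bar, rad (noisy reading, average it): about -0.02 while it hangs free (outer end low); when bound (outer end pushed up) it shows the clamping force: about 0.023 at 13 N, 0.035 at 28 N, 0.046 at 44 N, 0.055 at 60 N. The screw, crank and grip lean with the arm: the side of the crank's circle away from the bar stands higher
- thumb_rest (a point): middle of the top face of the red ribbed thumb rest on the sliding arm (30 mm along the arm, 24 across), 45 mm from the bar's axis towards the screw; moves with the arm. With the foot on the rail, a slow push of 20 to 30 N down here tilts the arm and makes its collar bite on the bar; it then stays when let go, pressing with 13 N or so. Over 60 N would damage the collar
- clamp_handle (a joint): angle of the crank handle, rad, growing clockwise seen from above, which drives the foot down 1.2 mm a rad (starts at 5.1 to 7.5, range 0 to 13). Turning takes 2 to 5 N at the grip; it stays where it is left. With the arm bound each rad clockwise adds about 10 N, so half a turn brings it to about 45 N; arm and crank then stay at their height, only the tilt grows
- crank_axis (a point): point on the screw's axis (upright but for the arm's tilt) at the height of grip_centre; the crank turns about it, its grip on a circle of 45 mm radius; moves with the arm
- grip_centre (a point): centre of the crank's black revolving grip: upright, 17 mm across, 29 mm high (14 mm below to 15 mm above this point), above a flat crank arm; it turns freely on its pin, so fingers that pinch it from above can carry it round without turning themselves
- clamp_screw: the clamp's screw with the crank on top and a round steel foot, 25 mm across, at its lower end. Origin on the screw axis inside the arm, 52 mm below crank_axis and 42 mm above the face of the foot that presses on the rail. Its -x axis points along the crank to the grip
- screwdriver: yellow screwdriver, 153 mm, lying behind the rail: a bystander
- tape_roll: yellow roll of tape, 64 mm across, beside the clamp: a bystander
- lab_timer: white lab timer, 56 x 64 x 18 mm, to the right of the jig: a bystander

How it is judged:
By the outcome, as a careful person would: the job done as asked, in the order asked, and still so for the second after the job is handed in, with the robot touching nothing.
It also fails if it takes over 64 s, if anything falls off the work surface, if the arm or the gripper's body presses on something with over 40 N, if the wrist force passes 120 N, or if a joint passes its speed limit or range.

ROBOT

A 7-joint arm with a two-finger parallel gripper is mounted at the origin on a cart in front of the work surface, level with it; the furniture and walls round the work are solid. World frame = base frame: x ahead of the robot, y to its left, z up, the work surface at z = 0. Lengths are in m, angles in rad, forces in N, time in s.
With the tool pointing down it reaches from about 0.4 to 0.925 m from the base axis. Payload 4.1 kg.
Tool frame: the origin (TCP) lies on the centre line of the jaws, within the pads' length; the fingertips stand 14 mm ahead of it and the grasp point (between the pads) lies 5 mm behind it; z points along the fingers, y is the line along which they close (so a half turn about z gives the same grasp; the last joint's range is limited). The gripper opens to 85 mm and grips with 20 to 120 N. Pads are 22 mm wide; open, the fingers measure 114 mm over their backs; the gripper's body (76 mm by 85 mm) begins 54 mm behind the grasp point. The pads swing forward as they close: fully open they stand 13 mm farther back than shut.
Start: joints at [1.048, 0.398, 0.045, 1.537, -0.019, 1.207, -0.051], TCP at [0.267, -0.593, 0.245] pointing down, gripper open.
Joint ranges: [-2.82, 2.82], [-0.49, 2.23], [-1.37, 1.46], [0, 2.46], [-1.36, 4.5], [0.23, 2], [-2.94, 2.94]. Speed limits (rad/s): [2.57, 2.57, 3.14, 3.14, 3.14, 3.14, 3.14].

INTERFACE

Orientations are given as a unit quaternion [w, x, y, z].
In Python, from bench import get_obs, snapshot, camera_model, job_done gives the robot as it stands.
- The arm moves only by the shell command python3 -m creep 'ROWS' [FORCE]. ROWS is JSON, a list of rows, each a list of 7 numbers: the shift along the world's x, y, z as a fraction of full scale, then the turn, a rotation vector about the world's x, y, z as a fraction of full scale, then the gripper command: -1 is shut, 1 is fully open, values between are in proportion. In form: [[dx, dy, dz, ax, ay, az, gripper], ...]. A call has exactly 10 rows; each row is the pose to reach, as a shift and turn from the pose commanded when the call began, turning the shorter way round; what a row does not reach only later rows make up. Full scale, the value 1, is 400 mm for a shift and 2 pi rad for a turn. A row lasts 1/12 s, in which the tool goes at most 41.7 mm and 7.16 degrees, less where a joint would pass 70% of its speed; a pose out of reach is approached as far as the arm can. A call with a number of a shift or a turn outside -1 to 1 is refused whole. A call with a gripper value outside its range is refused whole. The fingers move at their own pace and stop on an object; FORCE is the grip in N (left out, the last holds). Time passes only in rows, so rows that repeat a pose let the fingers close, or fill a call up. It gives the time, the measured TCP pose, the force, the opening and the grip force at its end, in the units of the state.
- get_obs(): the state, without advancing time (a new reading comes with each control period).
- snapshot(name): name is "scene" or "top" or "wrist"; returns the picture (480x640x3 uint8, red, green, blue); there is no depth.
- camera_model(name): a dict with "K" (3x3 intrinsics, pixels), "R" (3x3) and "t" (3): a world point X has camera coordinates R X + t; the wrist camera has in their place "mount" (4x4, takes a point from camera to tool coordinates, whose origin is the TCP and whose axes are the flange's). Camera axes: x right, y down, z forward; pixel columns grow to the right and rows downward; lengths in m; the calibration is good to about 2 mm. A picture is of the moment at which its call begins: read the wrist's pose just before it. camera_model takes no time and is no camera call.
- job_done(): hands the job in; it is judged then, once.
The state is a dict: "time": time; "joint_positions": joint angles; "joint_vel": joint speeds; "joint_torque": joint torques, N m; "ee_pos": TCP position; "orientation": TCP orientation; "contact_force": force on the tool from outside, world axes, zero at the start; "moment": the same for the moment, N m; "opening": finger opening in m; "gripper_force": force on a finger pad.
Only numpy, scipy, OpenCV 4.12 (cv2) and the standard library are available. Lean on these libraries where they do the work, as an engineer would, in place of code of your own. Each camera call takes 0.05 s, during which the arm holds its last target. There are 200 camera calls.

## Working session

There is one attempt and no reset: what is moved stays moved. The work goes in short steps, Python scripts to look and compute and a shell command to move; the robot and the scene stay as the last step left them, time stands still between calls to the robot, and variables do not carry over. Pictures are saved under pics/ and viewed, at most 10 in all, crops included, and the job is handed in when it is done.

```bash
ls; mkdir -p pics
cat > h.py <<'E'
import numpy as np, cv2
from bench import get_obs, snapshot, camera_model
def snap(name,fn):
    o=get_obs(); im=snapshot(name); cv2.imwrite('pics/'+fn,im[:,:,::-1]); return im,o
def cam(name,o=None):
    m=camera_model(name); K=np.array(m['K'])
    if 'mount' in m:
        from scipy.spatial.transform import Rotation as Ro
        q=np.array(o['orientation']); T=np.eye(4); T[:3,:3]=Ro.from_quat(q[[1,2,3,0]]).as_matrix(); T[:3,3]=o['ee_pos']
        W=T@np.array(m['mount']); R=W[:3,:3].T; t=-R@W[:3,3]
    else: R=np.array(m['R']); t=np.array(m['t'])
    return K,R,t
def ray(c,uv):
    K,R,t=c; d=R.T@np.linalg.inv(K)@np.array([uv[0],uv[1],1.]); return -R.T@t, d/np.linalg.norm(d)
def onz(c,uv,z):
    p,d=ray(c,uv); return p+d*(z-p[2])/d[2]
def cross(c1,a,c2,b):
    p,d=ray(c1,a); q,e=ray(c2,b)
    s=np.linalg.lstsq(np.array([d,-e]).T,q-p,rcond=None)[0]
    A=p+s[0]*d;B=q+s[1]*e; return (A+B)/2, np.linalg.norm(A-B)
def proj(c,X):
    K,R,t=c; x=K@(R@np.array(X)+t); return x[:2]/x[2]
E
python3 - <<'E'
from h import *
a,o=snap('scene','s0.png'); b,o=snap('top','t0.png')
print(o['time'],o['ee_pos'],o['orientation'],o['opening'])
for n in('scene','top'):
    K,R,t=cam(n); print(n,K[0,0],-R.T@t, R.T[:,2])
print(camera_model('wrist'))
cv2.imwrite('pics/st.png',np.hstack([a,b])[:,:,::-1])
E
```

```text
pics
0.05 [ 0.2670958  -0.59196492  0.24429204] [-9.10418402e-04  9.77621314e-01  2.10370326e-01 -2.53180694e-04] 0.08522731076651499
scene 533.6819476987928 [-0.07734324  0.32783975  0.46469738] [ 0.75168907 -0.51168263 -0.41610628]
top 440.46842107534525 [ 0.4146094  -0.08419864  0.92065736] [ 0.15255197 -0.02770672 -0.987907  ]
{'K': array([[351.83483984,   0.        , 317.64014391],
       [  0.        , 351.83483984, 242.25642909],
       [  0.        ,   0.        ,   1.        ]]), 'mount': array([[ 9.07947999e-04, -9.62221886e-01, -2.72264977e-01,
         6.79139126e-02],
       [ 9.99999469e-01,  1.00610345e-03, -2.20914338e-04,
        -2.71332618e-04],
       [ 4.86495342e-04, -2.72264632e-01,  9.62222289e-01,
        -1.28590018e-01],
       [ 0.00000000e+00,  0.00000000e+00,  0.00000000e+00,
         1.00000000e+00]])}
```

View pics/s0.png

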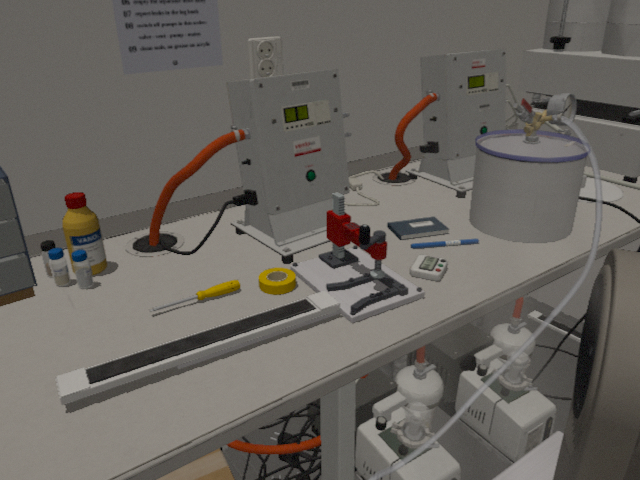

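View pics/t0.png

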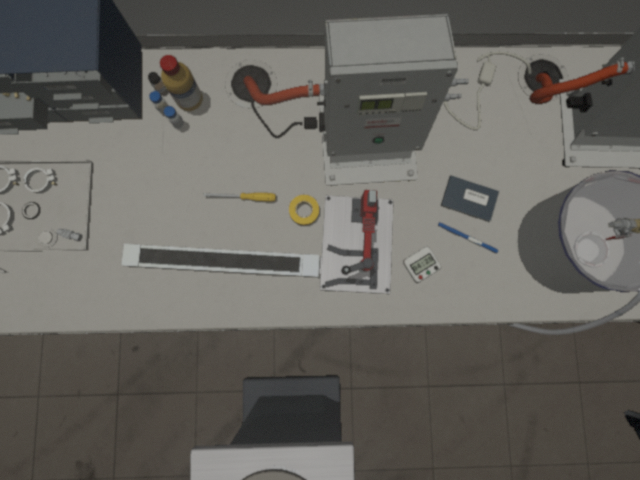

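The scene view shows the rail from (75,385) to (335,305), the red clamp at (345,235) and the crank grip at (378,240). In the top view the rail runs from (123,255) to (318,265), and the plate spans (325-392, 197-290). Next I'll enlarge both.

Run:
```python
from h import *
t=cv2.imread('pics/t0.png'); s=cv2.imread('pics/s0.png')
A=cv2.resize(t[180:300,300:420],(600,600),interpolation=cv2.INTER_CUBIC)
cv2.imwrite('pics/z1.png',A)
c=cam('top')
for uv,z in [((325,197),.012),((392,197),.012),((392,291),.012),((322,290),.012),((123,246),.024),((123,264),.024),((318,256),.024),((318,276),.024)]:
    print(uv,onz(c,uv,z).round(4))
# rail bright/strip: strip mask
g=cv2.cvtColor(t,cv2.COLOR_BGR2GRAY)
m=((g<75)&(np.indices(g.shape)[0]>240)&(np.indices(g.shape)[0]<280)&(np.indices(g.shape)[1]>130)&(np.indices(g.shape)[1]<310)).astype(np.uint8)
cs=max(cv2.findContours(m,0,2)[0],key=cv2.contourArea); r=cv2.minAreaRect(cs); b=cv2.boxPoints(r); print(r)
P=np.array([onz(c,p,.027) for p in b]);print(P.round(4),P.mean(0))
```

```text
(325, 197) [ 0.6496 -0.1154  0.012 ]
(392, 197) [ 0.6476 -0.2581  0.012 ]
(392, 291) [ 0.4487 -0.2493  0.012 ]
(322, 290) [ 0.4535 -0.1051  0.012 ]
(123, 246) [0.5498 0.2982 0.024 ]
(123, 264) [0.513  0.2964 0.024 ]
(318, 256) [ 0.5224 -0.098   0.024 ]
(318, 276) [ 0.4815 -0.0972  0.024 ]
((219.03465270996094, 259.4208984375), (158.19573974609375, 12.644055366516113), 3.4238710403442383)
[[ 0.5182  0.2621  0.027 ]
 [ 0.5439  0.2616  0.027 ]
 [ 0.519  -0.0579  0.027 ]
 [ 0.4933 -0.056   0.027 ]] [0.51859323 0.10244774 0.027     ]
```

View pics/z1.png

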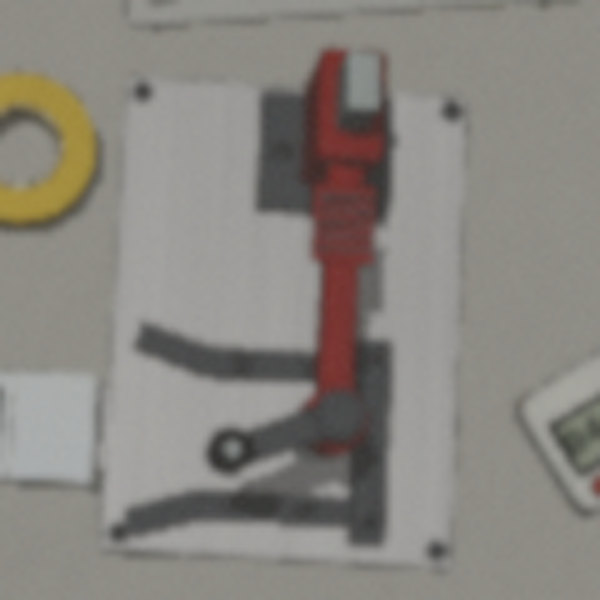

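Estimates so far: jig yaw is about -2.8°, so the channel's +y runs nearly along world +y. The rail centre is about (0.519, 0.102), about 1.6° askew. I'll take a close look with the wrist camera.

```bash
python3 -m creep '[[0.04,0.09,0.02,0,0,0.01,1],[0.08,0.18,0.04,0,0,0.03,1],[0.12,0.27,0.06,0,0,0.05,1],[0.16,0.36,0.08,0,0,0.07,1],[0.2,0.45,0.1,0,0,0.085,1],[0.24,0.54,0.12,0,0,0.1,1],[0.29,0.63,0.14,0,0,0.12,1],[0.33,0.72,0.14,0,0,0.135,1],[0.37,0.81,0.14,0,0,0.15,1],[0.4,0.9,0.14,0,0,0.17,1]]' 
python3 -m creep '[[0.04,0.07,0,0,0,0,1],[0.08,0.14,0,0,0,0,1],[0.12,0.21,0,0,0,0,1],[0.17,0.29,0,0,0,0,1],[0.21,0.37,0,0,0,0,1],[0.24,0.42,0,0,0,0,1],[0.25,0.45,0,0,0,0,1],[0.25,0.45,0,0,0,0,1],[0.25,0.45,0,0,0,0,1],[0.25,0.45,0,0,0,0,1]]'
python3 - <<'E'
from h import *
a,o=snap('wrist','w1.png'); print(o['time'],o['ee_pos'],o['orientation'],o['joint_positions'])
np.save('o1.npy',o,allow_pickle=True)
E
```

```text
time: 0.93
ee_pos: [0.4281, -0.2303, 0.3013]
orientation: [0.0, 0.733, 0.681, 0.0]
contact_force: [1.5, -0.5, -0.7]
opening: 0.0852
gripper_force: 0.0
time: 1.77
ee_pos: [0.5267, -0.0542, 0.301]
orientation: [0.0, 0.735, 0.678, -0.001]
contact_force: [-0.7, 0.0, 0.2]
opening: 0.0853
gripper_force: 0.0
1.7667 [ 0.52672216 -0.05417138  0.30097245] [ 4.43484414e-05  7.35305145e-01  6.77735854e-01 -6.74173143e-04] [ 0.45039003  0.1655823  -0.48667235  1.73401241  0.08197795  1.26286777
 -0.13702087]
```

View pics/w1.png

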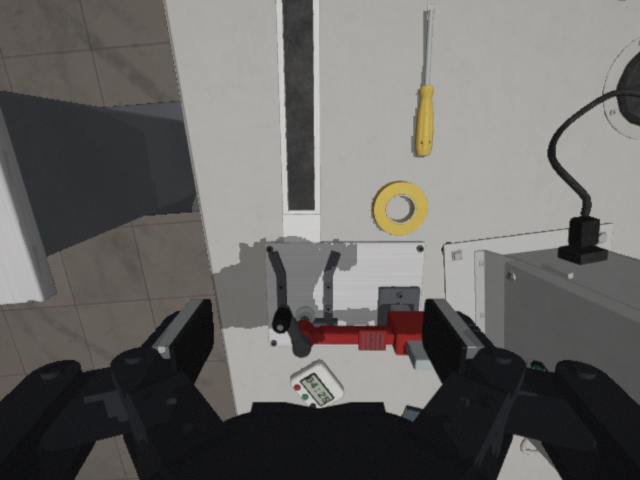

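The wrist view shows the rail end at (283-320, 213-238) and the plate's near corners at (266,241) and (424,241). The guides are at (283,285) and (331,285), the grip at (282,318), the screw hub at (300,343), the thumb rest at (372,341) and the bar at (418,355). I'll move towards the grasp and take a second view on the way.

```bash
python3 -m creep '[[0,0.08,-0.08,0,0,0,1],[0,0.16,-0.16,0,0,0,1],[0,0.22,-0.22,0,0,0,1],[0,0.24,-0.25,0,0,0,1],[0,0.24,-0.25,0,0,0,1],[0,0.24,-0.25,0,0,0,1],[0,0.24,-0.25,0,0,0,1],[0,0.24,-0.25,0,0,0,1],[0,0.24,-0.25,0,0,0,1],[0,0.24,-0.25,0,0,0,1]]'
python3 - <<'E'
from h import *
a,o=snap('wrist','w2.png'); print(o['time'],o['ee_pos'],o['orientation'])
np.save('o2.npy',o,allow_pickle=True)
b=cv2.imread('pics/w1.png')[220:370,240:440]; w=a[:,:,::-1][230:430,210:450]
A=cv2.resize(b,(800,600)[:1]+(600,),interpolation=cv2.INTER_CUBIC); cv2.imwrite('pics/z2.png',A)
cv2.imwrite('pics/z3.png',cv2.resize(w,(720,600),interpolation=cv2.INTER_CUBIC))
E
```

```text
time: 2.65
ee_pos: [0.528, 0.0424, 0.2023]
orientation: [0.001, 0.735, 0.678, 0.001]
contact_force: [-0.4, 0.2, -0.9]
opening: 0.0854
gripper_force: 0.0
2.65 [0.52802979 0.04237541 0.2023375 ] [8.22332853e-04 7.35328909e-01 6.77709652e-01 5.89743134e-04]
```

View pics/z2.png

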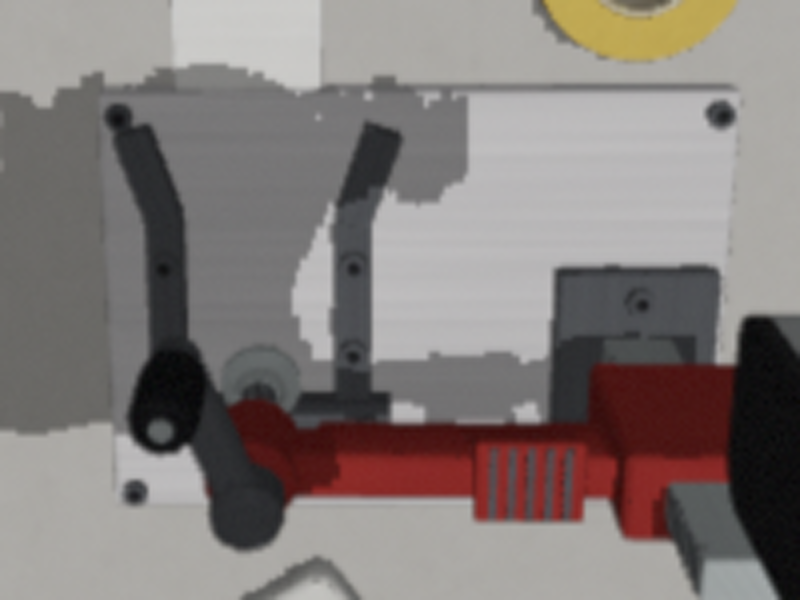

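View pics/z3.png

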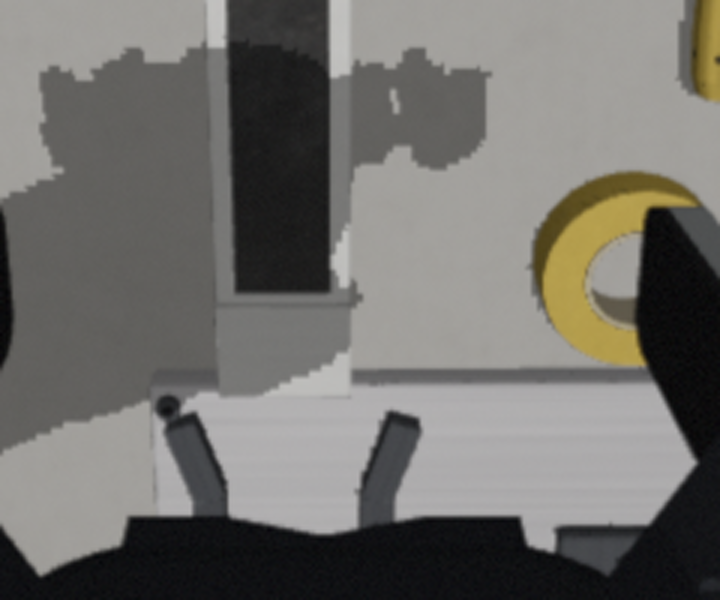

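```bash
cat > m.py <<'E'
from h import *
o1=np.load('o1.npy',allow_pickle=True).item();o2=np.load('o2.npy',allow_pickle=True).item()
c1=cam('wrist',o1);c2=cam('wrist',o2);ct=cam('top');cs=cam('scene')
a=lambda X,Y:(240+X/4,220+Y/4); b=lambda X,Y:(210+X/3,230+Y/3); z=lambda X,Y:(300+X/5,180+Y/5)
E
python3 - <<'E'
from m import *
pr=lambda n,v:print(n,np.round(v,4))
for n,p in dict(cUL=(103,88),cUR=(740,90),cLL=(118,503)).items(): pr(n,onz(c1,a(*p),.012))
for n,p in dict(sUL=(118,117),sUR=(720,115),sLL=(134,492)).items(): pr('w1 '+n,onz(c1,a(*p),.012))
for n,p in dict(sUL=(143,92),sUR=(452,110),sLL=(118,532),sLR=(436,550)).items(): pr('top '+n,onz(ct,z(*p),.012))
pr('sUL w2',onz(c2,b(168,407),.012))
pr('gscrews',[onz(c1,a(*p),.021) for p in [(163,268),(352,268),(352,356)]])
pr('Linner',[onz(c1,a(187,y),.012) for y in (230,330)]); pr('Rinner',[onz(c1,a(335,y),.021) for y in (230,370)])
pr('stop w1',onz(c1,a(330,393),.012)); pr('stop top',onz(ct,z(352,443),.012)); pr('stop top ends z.023',[onz(ct,z(*p),.023) for p in [(388,342),(384,545)]])
pr('tips w2',[onz(c2,b(*p),.021) for p in [(195,415),(390,412)]])
pr('rail end w1',[onz(c1,a(*p),.024) for p in [(172,85),(322,85)]])
pr('rail edges w2',[onz(c2,b(*p),.024) for p in [(207,50),(217,395),(355,50),(351,395)]])
# heights
for n,p,q in [('grip',z(231,450),a(161,432)),('hub',z(340,412),a(247,515)),('thumb',z(343,225),a(529,500)),('bartop',z(364,80),None)]:
    if q: pr(n,np.append(*cross(ct,p,c1,q)))
    else: pr(n,onz(ct,p,.140))
pr('strip end 2view',np.append(*cross(c1,(301,213),c2,b(283,292))))
E
```

```text
cUL [ 0.4576 -0.098   0.012 ]
cUR [ 0.6533 -0.1144  0.012 ]
cLL [ 0.4451 -0.2426  0.012 ]
w1 sUL [ 0.4611 -0.1076  0.012 ]
w1 sUR [ 0.6471 -0.1219  0.012 ]
w1 sLL [ 0.451  -0.2388  0.012 ]
top sUL [ 0.6464 -0.123   0.012 ]
top sUR [ 0.6367 -0.2542  0.012 ]
top sLL [ 0.4608 -0.1085  0.012 ]
top sLR [ 0.4509 -0.2394  0.012 ]
sUL w2 [ 0.461  -0.1082  0.012 ]
gscrews [[ 0.4708 -0.1552  0.021 ]
 [ 0.5298 -0.16    0.021 ]
 [ 0.5276 -0.1901  0.021 ]]
Linner [[ 0.4785 -0.1467  0.012 ]
 [ 0.4749 -0.1812  0.012 ]]
Rinner [[ 0.5255 -0.1469  0.021 ]
 [ 0.5218 -0.1946  0.021 ]]
stop w1 [ 0.5194 -0.2074  0.012 ]
stop top [ 0.4957 -0.2064  0.012 ]
stop top ends z.023 [[ 0.5362 -0.2213  0.023 ]
 [ 0.4529 -0.2164  0.023 ]]
tips w2 [[ 0.4717 -0.1058  0.021 ]
 [ 0.5378 -0.1101  0.021 ]]
rail end w1 [[ 0.4804 -0.0955  0.024 ]
 [ 0.5251 -0.0991  0.024 ]]
rail edges w2 [[ 0.4905  0.0232  0.024 ]
 [ 0.4805 -0.0967  0.024 ]
 [ 0.5352  0.0195  0.024 ]
 [ 0.5252 -0.1003  0.024 ]]
grip [ 0.4831 -0.1462  0.1395  0.001 ]
hub [ 0.4983 -0.1891  0.109   0.0007]
thumb [ 0.571  -0.1938  0.1034  0.0014]
bartop [ 0.6172 -0.1985  0.14  ]
strip end 2view [ 0.505  -0.0645  0.0163  0.0008]
```

The measurements agree. Jig yaw is -4.4°, so its +y is (0.077, 0.997). The stop face is at about (0.497, -0.206), the origin at about (0.4985, -0.190), and home at about (0.5126, -0.007). The rail centre is at about (0.5186, 0.1025), nearly parallel to the channel and about 2.5 mm to -x of the channel line. Its gap to home is about 110 mm. I'll grasp the rail at y≈0.13.

```bash
python3 -m creep '[[-0.005,0.08,-0.05,0,0,0,1],[-0.01,0.15,-0.1,0,0,0,1],[-0.018,0.2,-0.17,0,0,0,1],[-0.018,0.22,-0.25,0,0,0,1],[-0.018,0.22,-0.32,0,0,0,1],[-0.018,0.22,-0.39,0,0,0,1],[-0.018,0.22,-0.43,0,0,0,1],[-0.018,0.22,-0.45,0,0,0,1],[-0.018,0.22,-0.46,0,0,0,1],[-0.018,0.22,-0.46,0,0,0,1]]'
python3 -m creep '[[0,0,0,0,0,0,0.4],[0,0,0,0,0,0,0.1],[0,0,0,0,0,0,-0.2],[0,0,0,0,0,0,-0.5],[0,0,0,0,0,0,-1],[0,0,0,0,0,0,-1],[0,0,0,0,0,0,-1],[0,0,0,0,0,0,-1],[0,0,0,0,0,0,-1],[0,0,0,0,0,0,-1]]' 40
```

```text
time: 3.53
ee_pos: [0.5203, 0.1314, 0.0173]
orientation: [0.0, 0.735, 0.678, -0.0]
contact_force: [-1.1, -0.4, 0.5]
opening: 0.0856
gripper_force: 0.0
time: 4.37
ee_pos: [0.5213, 0.1316, 0.0186]
orientation: [0.001, 0.735, 0.678, 0.001]
contact_force: [-0.3, -1.3, 6.9]
opening: 0.0431
gripper_force: 41.9
```

```bash
python3 -m creep '[[0.001,-0.01,0.003,0,0,0.0002,-1],[0.002,-0.03,0.003,0,0,0.0004,-1],[0.001,-0.06,0.003,0,0,0.0005,-1],[-0.001,-0.09,0.003,0,0,0.0005,-1],[-0.004,-0.12,0.003,0,0,0.0005,-1],[-0.006,-0.15,0.003,0,0,0.0005,-1],[-0.008,-0.18,0.003,0,0,0.0005,-1],[-0.01,-0.21,0.003,0,0,0.0005,-1],[-0.012,-0.225,0.003,0,0,0.0005,-1],[-0.012,-0.225,0.003,0,0,0.0005,-1]]'
python3 - <<'E'
from h import *
a,o=snap('top','t1.png');b,o=snap('scene','s1.png')
print(o['moment'])
cv2.imwrite('pics/z4.png',np.hstack([cv2.resize(a[180:300,260:400],(400,343),interpolation=2),cv2.resize(b[180:340,250:437],(400,343),interpolation=2)])[:,:,::-1])
E
```

```text
time: 5.2
ee_pos: [0.5153, 0.0381, 0.0186]
orientation: [0.001, 0.735, 0.679, -0.001]
contact_force: [0.5, -3.2, 1.9]
opening: 0.0431
gripper_force: 42.3
[-0.82603753 -0.17056634 -0.02502126]
```

View pics/z4.png

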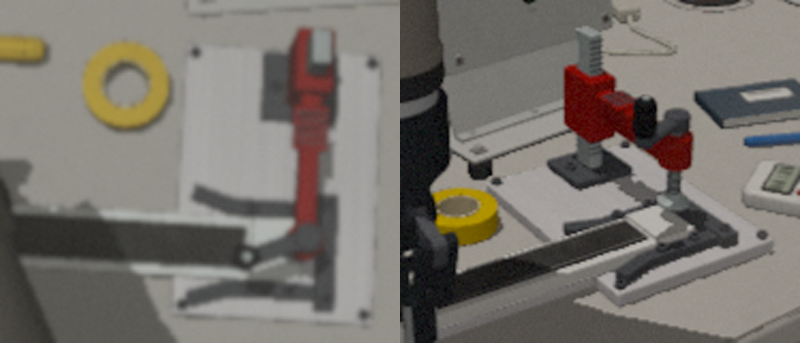

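The rail has entered the channel between the guides, with its bare end under the foot and a short gap left to the stop. I'll creep it in until I feel contact.

```bash
python3 -m creep '[[0,-0.006,0,0,0,0,-1],[-0.001,-0.012,0,0,0,0,-1],[-0.001,-0.018,0,0,0,0,-1],[-0.002,-0.024,0,0,0,0,-1],[-0.002,-0.028,0,0,0,0,-1],[-0.002,-0.031,0,0,0,0,-1],[-0.003,-0.034,0,0,0,0,-1],[-0.003,-0.037,0,0,0,0,-1],[-0.003,-0.04,0,0,0,0,-1],[-0.003,-0.04,0,0,0,0,-1]]'
```

```text
time: 6.13
ee_pos: [0.5143, 0.0266, 0.0186]
orientation: [-0.0, 0.733, 0.68, 0.001]
contact_force: [-0.0, 5.3, 0.6]
opening: 0.0435
gripper_force: 42.2
```

```bash
python3 -m creep '[[0,-0.002,0,0,0,0,-1],[0,-0.004,0,0,0,0,-1],[0,-0.006,0,0,0,0,-1],[-0.001,-0.008,0,0,0,0,-1],[-0.001,-0.01,0,0,0,0,-1],[-0.001,-0.01,0,0,0,0,-1],[-0.001,-0.01,0,0,0,0,-1],[-0.001,-0.01,0,0,0,0,-1],[-0.001,-0.01,0,0,0,0,-1],[-0.001,-0.01,0,0,0,0,-1]]'
```

```text
time: 6.97
ee_pos: [0.5142, 0.0265, 0.0186]
orientation: [-0.002, 0.733, 0.68, 0.003]
contact_force: [1.1, 12.6, -1.4]
opening: 0.0433
gripper_force: 41.9
```

Run:
```python
from h import *
a,o=snap('top','t2.png');b,o=snap('scene','s2.png')
cv2.imwrite('pics/z5.png',np.hstack([cv2.resize(a[225:295,330:400],(400,400),interpolation=2),cv2.resize(b[250:320,330:430],(400,280),interpolation=2,).__class__(b.shape) if 0 else cv2.resize(b[240:320,340:420],(400,400),interpolation=2)])[:,:,::-1])
```

```text
(no output)
```

View pics/z5.png

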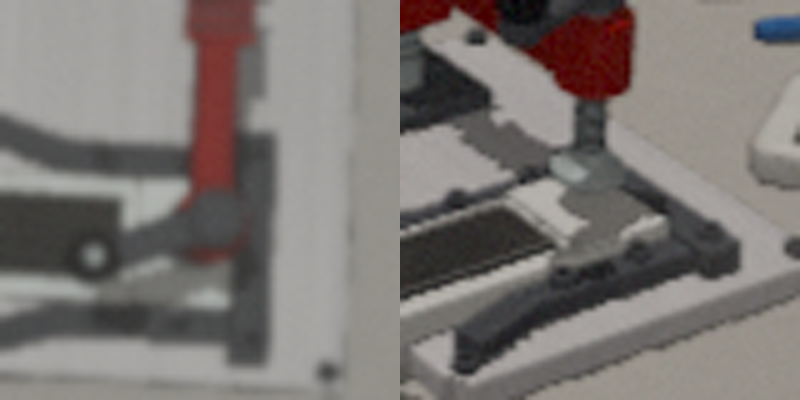

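The rail end sits flush against the stop in both views: no gap at the dark stop bar in the left crop at about (235,250), and the metal runs up to the stop in the right crop at about (665,225). I'll release, lift and look again.

```bash
python3 -m creep '[[0,0,0,0,0,0,-0.1],[0,0,0,0,0,0,0.2],[0,0,0,0,0,0,0.5],[0,0,0,0,0,0,0.8],[0,0,0,0,0,0,0.8],[0,0,0.06,0,0,0,0.8],[0,0,0.14,0,0,0,0.8],[0,0,0.23,0,0,0,0.8],[0,0,0.33,0,0,0,0.8],[0,0,0.42,0,0,0,0.8]]'
python3 -m creep '[[0.02,-0.02,0.06,0,0,0,-1],[0.05,-0.08,0.1,0,0,0,-1],[0.08,-0.14,0.12,0,0,0,-1],[0.11,-0.17,0.12,0,0,0,-1],[0.11,-0.17,0.12,0,0,0,-1],[0.11,-0.17,0.12,0,0,0,-1],[0.11,-0.17,0.12,0,0,0,-1],[0.11,-0.17,0.12,0,0,0,-1],[0.11,-0.17,0.12,0,0,0,-1],[0.11,-0.17,0.12,0,0,0,-1]]'
python3 - <<'E'
from h import *
a,o=snap('wrist','w3.png'); print(o['time'],o['ee_pos'],o['orientation'])
np.save('o3.npy',o,allow_pickle=True)
E
```

```text
time: 7.9
ee_pos: [0.5133, 0.0205, 0.1885]
orientation: [0.0, 0.734, 0.679, -0.0]
contact_force: [0.9, 0.1, 0.8]
opening: 0.0768
gripper_force: 0.0
time: 8.73
ee_pos: [0.5573, -0.0457, 0.2344]
orientation: [-0.0, 0.733, 0.68, -0.0]
contact_force: [0.4, -0.1, -0.1]
opening: -0.0002
gripper_force: 0.0
8.7333 [ 0.55728528 -0.04566105  0.23442482] [-1.03483217e-04  7.33061720e-01  6.80162098e-01 -1.56697219e-04]
```

View pics/w3.png

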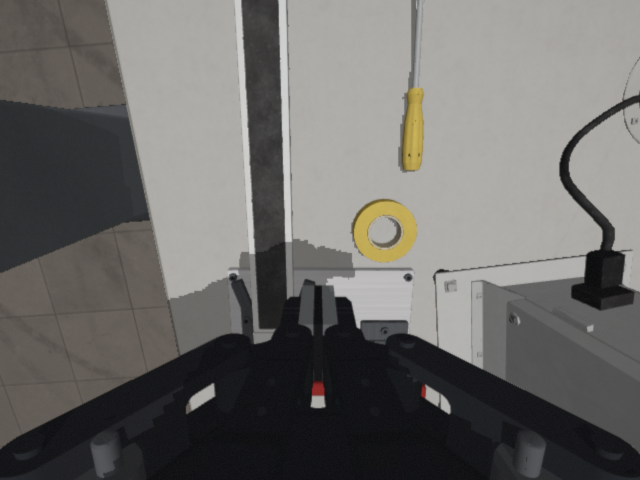

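The rail's rubber strip now ends at (270,328), well inside the channel, and nothing was disturbed: tape at (385,232), screwdriver at (413,130). Next I'll go above the thumb rest with the fingers shut.

```bash
python3 -m creep '[[0.01,-0.09,0,0,0,0,-1],[0.02,-0.18,0,0,0,0,-1],[0.03,-0.27,0,0,0,0,-1],[0.037,-0.35,-0.04,0,0,0,-1],[0.037,-0.373,-0.1,0,0,0,-1],[0.037,-0.373,-0.16,0,0,0,-1],[0.037,-0.373,-0.2,0,0,0,-1],[0.037,-0.373,-0.24,0,0,0,-1],[0.037,-0.373,-0.25,0,0,0,-1],[0.037,-0.373,-0.25,0,0,0,-1]]'
python3 - <<'E'
from h import *
o=get_obs();print(o['ee_pos'],o['joint_positions'])
for n in('top','scene'):
    im,o=snap(n,n+'3.png'); np.save('o3.npy',o)
t=cv2.imread('pics/top3.png');s=cv2.imread('pics/scene3.png')
cv2.imwrite('pics/z6.png',np.hstack([cv2.resize(t[170:290,320:440],(400,400)),cv2.resize(s[170:310,290:430],(400,400))]))
E
```

```text
time: 9.62
ee_pos: [0.5716, -0.1952, 0.1333]
orientation: [-0.001, 0.733, 0.68, -0.001]
contact_force: [-1.1, 1.0, 0.0]
opening: -0.0002
gripper_force: 0.0
[ 0.57156446 -0.19519699  0.13325938] [ 0.6061849   0.45357106 -0.45271217  1.75558147  0.23099963  0.9882031
 -0.01104013]
```

View pics/z6.png

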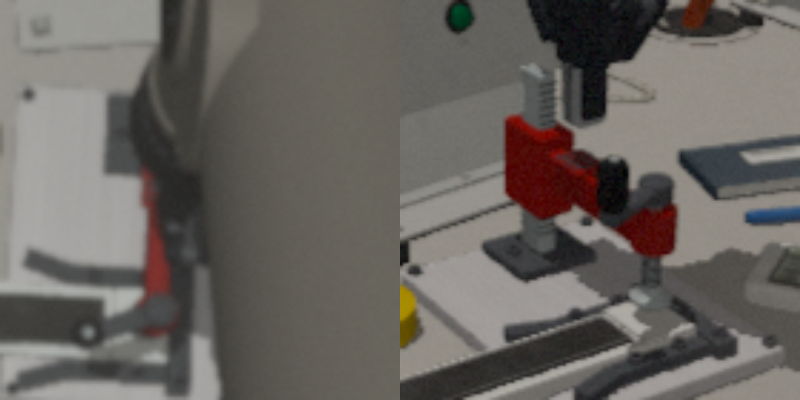

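The fingers hang directly above the thumb rest, in line with the arm in both crops, with the gripper body clear of the bar top. I'll lower them slowly, watching the force. (Picture budget spent, so from here on I use numbers only.)

```bash
python3 -m creep '[[0,0,-0.005,0,0,0,-1],[0,0,-0.01,0,0,0,-1],[0,0,-0.015,0,0,0,-1],[0,0,-0.02,0,0,0,-1],[0,0,-0.025,0,0,0,-1],[0,0,-0.03,0,0,0,-1],[0,0,-0.035,0,0,0,-1],[0,0,-0.04,0,0,0,-1],[0,0,-0.042,0,0,0,-1],[0,0,-0.042,0,0,0,-1]]'
python3 -m creep '[[0,0,-0.003,0,0,0,-1],[0,0,-0.006,0,0,0,-1],[0,0,-0.009,0,0,0,-1],[0,0,-0.012,0,0,0,-1],[0,0,-0.015,0,0,0,-1],[0,0,-0.015,0,0,0,-1],[0,0,-0.015,0,0,0,-1],[0,0,-0.015,0,0,0,-1],[0,0,-0.015,0,0,0,-1],[0,0,-0.015,0,0,0,-1]]'
```

```text
time: 10.55
ee_pos: [0.5723, -0.1957, 0.1174]
orientation: [-0.0, 0.734, 0.68, -0.0]
contact_force: [-0.4, -0.5, 1.1]
opening: 0.0003
gripper_force: 0.0
time: 11.38
ee_pos: [0.5726, -0.1957, 0.1118]
orientation: [0.0, 0.734, 0.68, 0.0]
contact_force: [0.1, -0.4, 0.7]
opening: -0.0
gripper_force: 0.0
```

```bash
python3 -m creep '[[0,0,-0.002,0,0,0,-1],[0,0,-0.004,0,0,0,-1],[0,0,-0.006,0,0,0,-1],[0,0,-0.008,0,0,0,-1],[0,0,-0.01,0,0,0,-1],[0,0,-0.01,0,0,0,-1],[0,0,-0.01,0,0,0,-1],[0,0,-0.01,0,0,0,-1],[0,0,-0.01,0,0,0,-1],[0,0,-0.01,0,0,0,-1]]'
python3 -m creep '[[0,0,-0.002,0,0,0,-1],[0,0,-0.004,0,0,0,-1],[0,0,-0.006,0,0,0,-1],[0,0,-0.008,0,0,0,-1],[0,0,-0.01,0,0,0,-1],[0,0,-0.01,0,0,0,-1],[0,0,-0.01,0,0,0,-1],[0,0,-0.01,0,0,0,-1],[0,0,-0.01,0,0,0,-1],[0,0,-0.01,0,0,0,-1]]'
```

```text
time: 12.22
ee_pos: [0.5727, -0.1958, 0.1078]
orientation: [0.0, 0.734, 0.68, 0.0]
contact_force: [-0.3, -0.1, 2.0]
opening: 0.0001
gripper_force: 1.2
time: 13.05
ee_pos: [0.5726, -0.1957, 0.1036]
orientation: [0.0, 0.734, 0.68, 0.0]
contact_force: [0.3, 0.2, 0.9]
opening: 0.0004
gripper_force: 0.5
```

Run:
```python
from m import *
im,o=snap('scene','scene4.png')
def red(f):
    b=cv2.imread('pics/'+f).astype(int); m=(b[:,:,2]>80)&(b[:,:,1]<40)&(b[:,:,0]<50); m[:180]=0;m[290:]=0;m[:,:325]=0;m[:,400:]=0
    ys,xs=np.nonzero(m); return len(xs),xs.mean(),ys.mean(),ys.min(),ys.max()
for f in('s0.png','scene3.png','scene4.png'): print(f,np.round(red(f),1))
p,d=ray(cs,(352.3,226)); 
for x in(.565,.57,.575,.58): print((p+d*(x-p[0])/d[0]).round(4))
for X in [(.5733,-.1958,.103),(.5733,-.1958,.09),(.5733,-.1958,.08)]: print(proj(cs,X).round(1))
print(proj(cs,o['ee_pos']-np.array([0,0,.014])))
p1=red('scene4.png'); print(o['ee_pos'])
cv2.imwrite('pics/d.png',0*im)
```

```text
s0.png [226.  346.1 225.2 211.  258. ]
scene3.png [416.  342.7 229.8 211.  259. ]
scene4.png [387.  342.2 234.6 214.  263. ]
[ 0.565  -0.1855  0.1025]
[ 0.57   -0.1895  0.0996]
[ 0.575  -0.1935  0.0968]
[ 0.58   -0.1975  0.094 ]
[354.  222.7]
[353.9 229.6]
[353.9 234.9]
[354.13194055 229.98926326]
[ 0.5725901  -0.19570055  0.10362617]
```

The red arm has moved down about 4 px (about 7 mm) with the fingers, so it is sliding. I'll continue gently until the foot lands.

```bash
python3 -m creep '[[0,0,-0.001,0,0,0,-1],[0,0,-0.002,0,0,0,-1],[0,0,-0.003,0,0,0,-1],[0,0,-0.004,0,0,0,-1],[0,0,-0.005,0,0,0,-1],[0,0,-0.006,0,0,0,-1],[0,0,-0.007,0,0,0,-1],[0,0,-0.008,0,0,0,-1],[0,0,-0.009,0,0,0,-1],[0,0,-0.01,0,0,0,-1]]'
python3 -m creep '[[0,0,-0.001,0,0,0,-1],[0,0,-0.002,0,0,0,-1],[0,0,-0.003,0,0,0,-1],[0,0,-0.004,0,0,0,-1],[0,0,-0.005,0,0,0,-1],[0,0,-0.006,0,0,0,-1],[0,0,-0.007,0,0,0,-1],[0,0,-0.008,0,0,0,-1],[0,0,-0.009,0,0,0,-1],[0,0,-0.01,0,0,0,-1]]'
```

```text
time: 13.93
ee_pos: [0.5728, -0.1957, 0.1009]
orientation: [0.0, 0.734, 0.68, 0.0]
contact_force: [-2.7, 1.6, 12.4]
opening: -0.0002
gripper_force: 2.3
time: 14.77
ee_pos: [0.5732, -0.1954, 0.0991]
orientation: [0.001, 0.733, 0.681, -0.0]
contact_force: [-7.0, 3.4, 23.2]
opening: -0.0002
gripper_force: 10.2
```

```bash
python3 -m creep '[[0,0,-0.001,0,0,0,-1],[0,0,-0.002,0,0,0,-1],[0,0,-0.003,0,0,0,-1],[0,0,-0.004,0,0,0,-1],[0,0,-0.005,0,0,0,-1],[0,0,-0.005,0,0,0,-1],[0,0,-0.005,0,0,0,-1],[0,0,-0.005,0,0,0,-1],[0,0,-0.005,0,0,0,-1],[0,0,-0.005,0,0,0,-1]]'
```

```text
time: 15.6
ee_pos: [0.5734, -0.1954, 0.0989]
orientation: [0.001, 0.733, 0.681, -0.001]
contact_force: [-9.7, 3.7, 31.2]
opening: 0.0
gripper_force: 13.2
```

The push reached 31 N and the arm stopped going down, so it is tilted and binding. I'll let go slowly, then check.

```bash
python3 -m creep '[[0,0,0.005,0,0,0,-1],[0,0,0.01,0,0,0,-1],[0,0,0.015,0,0,0,-1],[0,0,0.02,0,0,0,-1],[0,0,0.03,0,0,0,-1],[0,0,0.06,0,0,0,-1],[0,0,0.1,0,0,0,-1],[0,0,0.15,0,0,0,-1],[0,0,0.2,0,0,0,-0.2],[0,0,0.22,0,0,0,-0.2]]'
python3 - <<'E'
from m import *
o=get_obs(); print(list(o.keys()), o['ee_pos'])
im,o=snap('top','t5.png'); im2,o=snap('scene','s5.png')
g=cv2.cvtColor(im,cv2.COLOR_RGB2GRAY); u,v=proj(ct,(.485,-.1465,.133)).round().astype(int); print(u,v); print(g[v-6:v+7,u-8:u+9])
g2=cv2.cvtColor(im2,cv2.COLOR_RGB2GRAY);u,v=proj(cs,(.485,-.1465,.133)).round().astype(int); print(u,v); print(g2[v-9:v+22,u-10:u+11])
E
```

```text
time: 16.43
ee_pos: [0.5741, -0.1964, 0.1852]
orientation: [0.002, 0.734, 0.679, 0.001]
contact_force: [1.1, -0.1, -0.1]
opening: 0.0233
gripper_force: 0.0
['time', 'joint_positions', 'joint_vel', 'joint_torque', 'ee_pos', 'orientation', 'contact_force', 'moment', 'gripper_force', 'opening'] [ 0.57405684 -0.19640111  0.18516536]
346 269
[[ 63  62  63  64  62  62  62  60  62  63  61  64  90 131 158 155 148]
 [ 60  61  61  61  62  62  60  58  60  61  63  65  78 114 131 122 109]
 [ 61  62  61  60  60  57  52  53  53  54  57  60  69  84  93  86  82]
 [ 61  61  61  57  53  54  56  65  68  59  52  60  66  73  78  78  78]
 [ 63  61  60  55  52  57  75  97 102  87  62  53  64  74  77  77  78]
 [ 62  63  61  53  51  62  93 124 129 110  70  51  63  76  78  79  78]
 [ 63  64  56  51  50  62  93 123 129 110  72  53  59  72  75  79  81]
 [ 65  62  59  53  48  58  75  96 101  86  60  51  56  67  81  84  93]
 [ 64  65  62  54  51  53  53  63  62  58  50  50  57  76  96 105 109]
 [ 84  80  78  73  61  54  50  49  51  47  52  56  68  88 110 119 114]
 [124 119 119 116 104  83  69  62  58  58  65  70  
[... 2230 characters left out ...]
0  17  21   3  18  19  24  15   6  15  15  18  47  64  61  60
   56  45  40]
 [ 19  23  29  19  17   7   6   9  17  17  16   2  17  17  38  53  53  54
   45  40  37]
 [ 25  26  22  19  24  19  15  13  15  11  14  16  26  28  32  36  47  50
   39  30  37]
 [ 28  22  21  28  32  28   0  10  12  12  14  16  23  38  41  31  36  35
   31  29  30]
 [ 21  27  24  34  37  41  54  36  23  30  26  29  31  35  33  33  31  35
   31  23  26]
 [ 91  38  31  30  37  40  45  42  43  42  41  41  31  34  39  34  31  28
   24  37  29]
 [145 129  86  28  39  35  36  41  40  40  40  39  31  34  33  22  23  31
   22  35  33]
 [157 153 145 112  40  33  35  38  37  35  38  33  34  31  29  33  21  33
   32  25  27]]
```

Run:
```python
from m import *
P,e=cross(ct,(345.8,268.5),cs,(363.1,230.0)); print(P.round(4),e)
P0,e0=cross(ct,(300+231/5,180+450/5),cs,(363.1,230.0))
for z in (.128,.133,.138): print(onz(ct,(345.8,268.5),z).round(4), onz(cs,(363.1,230.0),z).round(4))
```

```text
[ 0.4864 -0.1449  0.1343] 0.0020756751795597784
[ 0.4863 -0.1462  0.128 ] [ 0.4978 -0.1531  0.128 ]
[ 0.4859 -0.1458  0.133 ] [ 0.4892 -0.1459  0.133 ]
[ 0.4854 -0.1454  0.138 ] [ 0.4807 -0.1388  0.138 ]
```

Grip top triangulates to (0.486, -0.1455, 0.134), so its centre is at z≈0.119. That agrees with the foot resting on the metal (0.024 + 0.094). Axis ≈ (0.499, -0.1885), r ≈ 45 mm. Next is the pinch.

```bash
python3 -m creep '[[-0.08,0.04,0.01,0,0,0,0.2],[-0.16,0.09,0.01,0,0,0,0.2],[-0.22,0.127,0,0,0,0,0.2],[-0.22,0.127,0,0,0,0,0.2],[-0.22,0.127,-0.05,0,0,0,0.2],[-0.22,0.127,-0.1,0,0,0,0.2],[-0.22,0.127,-0.13,0,0,0,0.2],[-0.22,0.127,-0.15,0,0,0,0.2],[-0.22,0.127,-0.15,0,0,0,0.2],[-0.22,0.127,-0.15,0,0,0,0.2]]'
python3 -m creep '[[0,0,0,0,0,0,-0.1],[0,0,0,0,0,0,-0.4],[0,0,0,0,0,0,-0.7],[0,0,0,0,0,0,-1],[0,0,0,0,0,0,-1],[0,0,0,0,0,0,-1],[0,0,0,0,0,0,-1],[0,0,0,0,0,0,-1],[0,0,0,0,0,0,-1],[0,0,0,0,0,0,-1]]' 25
```

```text
time: 17.37
ee_pos: [0.4846, -0.1449, 0.1214]
orientation: [-0.0, 0.734, 0.68, -0.0]
contact_force: [-0.2, 0.6, 0.2]
opening: 0.0516
gripper_force: 0.0
time: 18.2
ee_pos: [0.4854, -0.1451, 0.1225]
orientation: [0.001, 0.734, 0.68, 0.001]
contact_force: [1.1, -0.1, 5.1]
opening: 0.0158
gripper_force: 24.8
```

```bash
python3 -m creep '[[0.017,0.004,0.002,0,0,0,-1],[0.035,0.005,0.003,0,0,0,-1],[0.052,0.0035,0.003,0,0,0,-1],[0.0695,-0.001,0.003,0,0,0,-1],[0.086,-0.008,0.003,0,0,0,-1],[0.101,-0.017,0.003,0,0,0,-1],[0.114,-0.029,0.003,0,0,0,-1],[0.125,-0.042,0.003,0,0,0,-1],[0.134,-0.058,0.003,0,0,0,-1],[0.141,-0.074,0.003,0,0,0,-1]]'
python3 - <<'E'
from h import *
p=get_obs()['ee_pos'][:2]-np.array([.499,-.1885]);print(np.hypot(*p),np.degrees(np.arctan2(p[1],p[0])))
E
```

```text
time: 19.03
ee_pos: [0.541, -0.1696, 0.1214]
orientation: [-0.003, 0.733, 0.681, 0.002]
contact_force: [2.5, 7.5, -4.1]
opening: 0.0155
gripper_force: 24.4
0.046068736131887576 24.213246078022074
```

```bash
python3 -m creep '[[0.004,-0.017,-0.001,0,0,0,-1],[0.005,-0.035,-0.002,0,0,0,-1],[0.0035,-0.052,-0.002,0,0,0,-1],[-0.001,-0.0695,-0.002,0,0,0,-1],[-0.008,-0.086,-0.002,0,0,0,-1],[-0.017,-0.101,-0.002,0,0,0,-1],[-0.029,-0.114,-0.002,0,0,0,-1],[-0.042,-0.125,-0.001,0,0,0,-1],[-0.058,-0.134,0,0,0,0,-1],[-0.074,-0.141,0,0,0,0,-1]]'
python3 - <<'E'
from h import *
p=get_obs()['ee_pos'][:2]-np.array([.499,-.1885]);print(np.hypot(*p),np.degrees(np.arctan2(p[1],p[0])))
E
```

```text
time: 19.87
ee_pos: [0.514, -0.2303, 0.1216]
orientation: [0.002, 0.733, 0.68, 0.003]
contact_force: [9.3, -0.2, -9.8]
opening: 0.0155
gripper_force: 25.5
0.04442382546018006 -70.28300080100638
```

Turned 3.1 rad. I'll let go upward and check the tilt by patch tracking in the scene view.

```bash
python3 -m creep '[[0,0,-0.003,0,0,0,-1],[0,0,-0.003,0,0,0,-0.6],[0,0,-0.003,0,0,0,-0.3],[0,0,-0.003,0,0,0,0.1],[0,0,0,0,0,0,0.2],[0,0,0.04,0,0,0,0.2],[0,0,0.1,0,0,0,0.2],[0,0,0.18,0,0,0,0.2],[0,0,0.26,0,0,0,0.2],[0,0,0.3,0,0,0,0.2]]'
python3 -m creep '[[0,0.1,0.04,0,0,0,0.2],[0,0.2,0.08,0,0,0,0.2],[0,0.3,0.1,0,0,0,0.2],[0,0.4,0.1,0,0,0,0.2],[0,0.5,0.1,0,0,0,0.2],[0,0.6,0.1,0,0,0,0.2],[0,0.7,0.1,0,0,0,0.2],[0,0.75,0.1,0,0,0,0.2],[0,0.75,0.1,0,0,0,0.2],[0,0.75,0.1,0,0,0,0.2]]'
python3 - <<'E'
from m import *
snap('scene','s6.png');snap('top','t6.png');snap('scene','s7.png')
# projected landmarks: collar, outer arm end
for n,X in dict(collar=(.6,-.197,.085),end=(.5,-.19,.075),thumb=(.573,-.196,.085)).items(): print(n,proj(cs,X).round(1))
r=lambda f:cv2.imread('pics/'+f)[:,:,2].astype(np.float32)-cv2.imread('pics/'+f)[:,:,1]
for f in('s0.png','scene3.png','s5.png','s6.png','s7.png'):
    d=r(f); out=[]
    for u in range(330,388,5):
        col=d[190:300,u-1:u+2].mean(1).clip(0); c=np.nonzero(col>30)[0]
        if len(c)==0: out.append((u,0,0)); continue
        def sub(i,j): return i+(30-col[i])/(col[j]-col[i])+190 if j>i else i-(30-col[i])/(col[j]-col[i])+190
        out.append((u,round(float(sub(c[0]-1,c[0])),1),round(float(sub(c[-1]+1,c[-1])),1)))
    print(f,out)
E
```

```text
time: 20.7
ee_pos: [0.5129, -0.231, 0.247]
orientation: [0.002, 0.733, 0.68, 0.001]
contact_force: [1.2, 0.3, 0.7]
opening: 0.0515
gripper_force: 0.0
time: 21.53
ee_pos: [0.5109, 0.0706, 0.283]
orientation: [0.0, 0.732, 0.681, -0.0]
contact_force: [0.2, -0.2, -1.0]
opening: 0.0513
gripper_force: 0.0
collar [344.9 227.1]
end [379.4 253.8]
thumb [354.1 232.3]
s0.png [(330, 209.5, 240.3), (335, 212.7, 244.1), (340, 214.6, 246.1), (345, 213.3, 244.6), (350, 215.4, 241.9), (355, 223.5, 243.9), (360, 0, 0), (365, 249.2, 250.6), (370, 245.7, 254.7), (375, 242.7, 258.9), (380, 242.9, 259.4), (385, 241.3, 257.2)]
scene3.png [(330, 209.5, 240.4), (335, 212.6, 244.0), (340, 214.5, 246.2), (345, 213.3, 244.7), (350, 215.9, 242.2), (355, 227.0, 244.0), (360, 0, 0), (365, 249.3, 250.5), (370, 245.7, 255.0), (375, 242.6, 258.9), (380, 243.0, 259.5), (385, 241.2, 257.4)]
s5.png [(330, 216.4, 247.1), (335, 219.6, 250.5), (340, 221.3, 252.6), (345, 220.2, 251.6), (350, 222.7, 249.3), (355, 229.6, 249.9), (360, 0, 0), (365, 253.4, 256.3), (370, 249.9, 260.4), (375, 247.4, 263.8), (380, 247.8, 264.2), (385, 246.1, 262.2)]
s6.png [(330, 216.4, 247.1), (335, 219.4, 250.3), (340, 221.1, 252.5), (345, 219.7, 251.4), (350, 224.3, 249.2), (355, 229.3, 248.9), (360, 231.1, 251.9), (365, 237.0, 254.8), (370, 239.5, 257.8), (375, 245.7, 261.8), (380, 246.3, 262.3), (385, 244.4, 260.3)]
s7.png [(330, 216.4, 247.0), (335, 219.3, 250.2), (340, 221.1, 252.5), (345, 219.6, 251.5), (350, 222.8, 249.1), (355, 229.2, 249.0), (360, 231.1, 251.9), (365, 237.0, 254.9), (370, 239.5, 257.8), (375, 245.7, 261.9), (380, 246.3, 262.3), (385, 244.3, 260.3)]
```

Run:
```python
from m import *
# px effect of tilt about the bar axis (jig frame O, ex) at arm-end point
O=np.array([.4985,-.190,0]);ex=np.array([.997,-.0767,0])
B=O+.12*ex+np.array([0,0,.075])
def v(L,h,t): # point L from bar towards screw, h above, tilt t (end up)
    return proj(cs,B+(-ex)*(L*np.cos(t)-h*np.sin(t))+np.array([0,0,L*np.sin(t)+h*np.cos(t)]))[1]
for L,h in((.12,-.015),(.13,.0),(-.01,0),(.015,0)): print(L,(v(L,h,.045)-v(L,h,.02)).round(2),'px per .025')
D=lambda a,b:[(round(float(np.abs(cv2.GaussianBlur(cv2.imread('pics/'+a),(5,5),0).astype(int)-cv2.GaussianBlur(cv2.imread('pics/'+b),(5,5),0)).max(2)[sl].mean()),2)) for sl in (np.s_[185:205,200:280],np.s_[190:228,285:322],np.s_[245:285,402:442])]
print('bystanders',D('t0.png','t6.png'))
for f in('t2.png','t6.png'):
    g=cv2.cvtColor(cv2.imread('pics/'+f),6).astype(float); print(f,g[262:266,335:356].mean(0).round(), g[274:277,340:376].mean(0).round())
g=cv2.cvtColor(cv2.imread('pics/t6.png'),6); m=(g<75).astype(np.uint8); m[:240]=0;m[285:]=0;m[:,:170]=0;m[:,352:]=0
```

```text
0.12 -1.58 px per .025
0.13 -1.85 px per .025
-0.01 0.13 px per .025
0.015 -0.2 px per .025
bystanders [22.09, 15.21, 15.07]
t2.png [ 61.  60.  61.  60.  61.  61.  62.  61.  60.  60.  60.  59.  60.  62.
  64.  80. 118. 145. 142. 130. 126.] [158. 158. 156. 149. 137. 128. 117. 106. 106. 109. 110. 113. 112. 109.
 112. 113. 113. 114. 114. 114. 114. 116. 119. 126. 129. 137. 143. 141.
 130. 116.  89.  69.  67.  71.  75.  76.]
t6.png [ 67.  66.  68.  68.  66.  68.  68.  68.  68.  68.  69.  69.  68.  69.
  71.  96. 144. 179. 183. 181. 186.] [170. 171. 172. 172. 170. 170. 170. 169. 172. 172. 175. 179. 176. 172.
 181. 186. 186. 187. 185. 185. 183. 180. 176. 173. 168. 159. 157. 157.
 155. 141. 106.  82.  80.  81.  82.  85.]
```

The arm end rose 1.75 px, a tilt change of about 0.025 rad. That puts the tilt at about 0.045, or about 44 N. The rail hasn't moved since it met the stop, so I'm handing in.

```bash
python3 -c "
from bench import job_done; print(job_done())"
```

```text
the job is handed in; nothing more can be done
None
```

The job is handed in: the rail is against the stop, the clamp arm is bound and the crank turned 3.1 rad, with a clamping force I estimate from the arm's tilt in the camera images at about 44 N; I touched none of the tools around the jig, but the image check meant to confirm they had not moved was inconclusive because the lighting changed.

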